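# Dock the parts tray at the watchmaker's bench

### The job

Push the long, covered wooden parts tray along the bench fully home into the corner of the aluminium dock, its long side flat against the back rail and its left end against the fixed end stop, and push the dock's sliding stop up against the tray's other end so that the tray is shut in without play. Only push, with the fingers' tips or outsides: the tray stays on the bench, never lifted, carried, tipped or pressed hard. Leave everything else on the bench where it stands.

Things in the scene. Friction and masses are not known exactly. Their poses are not given: they have to be found in the camera images.
- tray: the long wooden tray with a watch and brass parts seen under its flat clear cover (which is fast). 95 mm along its x, 130 mm along its y, 26 mm high, the cover flush with its rim, about 0.3 kg, loose on the bench; a few newtons slide it. Origin under its centre, z up. At the start it stands in the open space in front of the dock, between the dock's two stops, turned at most 0.4 rad from the dock's axes.
- dock: aluminium tray dock fixed to the bench. Origin on the bench, at the face of the back rail. Its x points away from the robot (within 0.2 rad): the rail's face is the plane x = 0; the rail runs along y from -200 to +185 mm, 22 mm high, on the side x > 0. A tray fully home has its origin at x = -47.5 mm, y = +100 mm in this frame, axes along the dock's.
- dock_corner (a point): inner corner of the dock, on the bench where the faces of the back rail and of the fixed end stop meet (dock x = 0, y = +165 mm). The end stop is the left (+y) end of the dock: a bar 20 mm thick, 22 mm high, that juts 100 mm from the rail towards the robot.
- slide_stop (a joint): position of the sliding stop along the rail, in m: 0 at the far right end (-y), growing as it moves left (+y) towards the fixed end stop; travel 0.25. It stays where it is left (about 1.5 N of friction). The inner (+y) face of its arm is at dock y = joint - 0.162, so it meets a tray that is fully home at 0.197.
- stop_push (a point): point on the outer (right, -y) face of the sliding stop's arm, 14 mm above the bench, 70 mm in front of the rail face. The arm is a dark steel bar 16 mm thick (along y), reaching from the rail to 102 mm in front of it, 3 to 25 mm above the bench, hung on a saddle on the rail (40 mm along y, behind the rail face, brass knob up to 40 mm high). It can shove the tray along before it.
- square_tray: bystander: square open wooden tray, 85 x 85 x 24 mm, empty; origin under its centre
- cushion: bystander: round black rubber casing cushion, 72 mm across, 28 mm high; origin under its centre
- pump_bottle: bystander: white pump bottle with steel top, 62 mm across, 107 mm high; origin under its centre
- basket_stack: bystander: round stack of steel baskets with blue rings, 60 mm across, 142 mm high; origin under its centre
- oil_cup: bystander: small green oil cup, 32 mm across, 23 mm high, in front of the dock towards the sliding stop; origin under its centre
- oil_cup2: bystander: another such oil cup, behind the dock's rail; origin under its centre
- movement_holder: bystander: black movement holder block with a brass movement, 45 x 40 x 18 mm, in front of the dock towards the fixed end stop; origin under its centre
- screwdriver: bystander: screwdriver lying behind the dock's rail, 130 mm long; origin at its middle, underneath

How it is judged (in metres and radians):
At the end, for the whole second after the job is handed in: The tray stands flat on the bench, at rest, within 4 mm of fully home against both the back rail and the fixed end stop and within 0.05 rad of square to the dock, and the sliding stop is against its free end (its joint within 0.192 to 0.204) (x of tray in the frame of dock between -0.0515 and -0.0435 m and y of tray in the frame of dock between 0.096 and 0.104 m and angle between the x axis of tray and the x axis of dock, either way round below 0.05 rad and height (world z) of tray below 0.004 m and angle between tray's own z axis and vertical below 0.05 rad and value of joint slide_stop between 0.192 and 0.204 m and linear speed of tray below 0.01 m/s); the robot touches nothing.
It fails at once if the tray is lifted off the bench (more than 10 mm) (height (world z) of tray above 0.01 m).
It fails at once if the tray is tipped (more than 0.15 rad) (angle between tray's own z axis and vertical above 0.15 rad).
It fails at once if the fingers press or squeeze the tray with more than 60 N (contact force between the fingers and tray above 60 N).
It fails at once if another thing on the bench is moved (more than 20 mm) (distance of any of square_tray, cushion, pump_bottle, basket_stack, oil_cup, oil_cup2, movement_holder, screwdriver from where it was at the start of the episode above 0.02 m).
It also fails if it takes over 61 s, if anything falls off the work surface, if the arm or the gripper's body presses on something with over 40 N, if the wrist force passes 120 N, or if a joint passes its speed limit or range.

### The arm

A 6-joint arm with a two-finger parallel gripper is mounted at the origin on the work surface. World frame = base frame: x ahead of the robot, y to its left, z up, the work surface at z = 0. Lengths are in mm, angles in rad, forces in N, time in s.
With the tool pointing down it reaches from about 350 to 875 mm from the base axis. Payload 4.2 kg.
Tool frame: the origin (TCP) lies between the finger pads; the fingertips stand 11 mm ahead of it and the grasp point (between the pads) lies 8 mm behind it; z points along the fingers, y is the direction in which the jaws open and shut (so a half turn about z gives the same grasp; the last joint's range is limited). The gripper opens to 85 mm and grips with 20 to 120 N. Pads are 22 mm wide; open, the fingers measure 114 mm over their backs; the gripper's body (76 mm by 85 mm) begins 54 mm behind the grasp point. The pads swing forward as they close: fully open they stand 13 mm farther back than shut.
Start: joints at [1.532, 0.385, 0.008, 0, -1.194, -0.259], TCP at [183.354, 597.479, 242.312] pointing down, gripper open.
Joint ranges: [-3.14, 3.14], [-1.21, 2.06], [-1.07, 1.41], [-3.16, 2.05], [-2.99, -0.16], [-3.1, 3.1]. Speed limits (rad/s): [2.79, 2.79, 3.14, 3.14, 3.14, 3.14].

### API

Orientations are given as a unit quaternion [x, y, z, w].
In Python, from bench import * gives the robot as it stands.
- The arm moves only by the tool servo_tool, never from a script. Its argument "rows" is a list of rows, each a list of 7 numbers: the opening, from 0 (shut) to 1 (fully open), then the shift along the tool's x, y, z in cm, then the turn, a rotation vector about the tool's x, y, z in degrees. A call has 1 to 12 rows; each row shifts and turns the commanded pose from where the row before left it, along the tool's axes as they then stand; what a row does not reach is not made up. A row lasts 1/10 s, in which the tool goes at most 50 mm and 8.59 degrees, less where a joint would pass 70% of its speed; a pose out of reach is approached as far as the arm can. A call is refused whole if a number of a shift passes 5 or a number of a turn 8.59, either way. A call with a gripper value outside its range is refused whole. The fingers move at their own pace and stop on an object; the grip force is fixed at half the most. Time passes only in rows, so rows that do not move let the fingers close. It gives the time, the measured TCP pose, the force and the opening at its end, in the units of the state.
- read_state(): the state, without advancing time (a new reading comes with each control period).
- get_image(name): name is "scene" or "top"; returns a dict with "image" (400x640x3 uint8, red, green, blue), "mtx" (3x3 intrinsics, pixels), "k1" (the pictures are not rectified: a ray, as slopes to the right and down, at radius r is drawn at 1 + k1 r^2 times it, then the intrinsics apply), "extrinsics" (4x4, takes a point from camera to world coordinates). Camera axes: x right, y up, looking along -z (the intrinsics and any distortion apply to the point x, -y, -z); pixel columns grow to the right and rows downward; lengths in mm; the calibration is good to about 2 mm. A picture is of the moment at which its call begins. There is no depth.
- job_done(): hands the job in, once; it reports no verdict.
The state is a dict: "clock": time; "joints": joint angles; "joint_vel": joint speeds; "joint_efforts": joint torques, N m; "position": TCP position; "ee_rot": TCP orientation; "contact_force": force on the tool from outside, world axes, zero at the start; "wrist_torque": the same for the moment, N m; "gripper_width": finger opening in mm.
Only numpy, scipy, OpenCV 4.12 (cv2) and the standard library are available. Lean on these libraries where they do the work, as an engineer would, in place of code of your own. Each camera call takes 0.05 s, during which the arm holds its last target. There are 200 camera calls.

## Working session

There is one attempt and no reset: what is moved stays moved. The work goes in short steps, Python scripts to look and compute and a tool call to move; the robot and the scene stay as the last step left them, time stands still between calls to the robot, and variables do not carry over. Pictures are saved under pics/ and viewed, about 8 in all and at most 12, crops included, and the job is handed in when it is done.

Besides the shell and the picture viewer there is one more tool, called after "Emit:" as name(argument=value, ...) on one line, values as JSON. servo_tool: Moves the arm, as the interface text tells. Its arguments: {"type":"object","properties":{"rows":{"type":"array","items":{"type":"array","items":{"type":"number"}}}},"required":["rows"]}

```bash
mkdir -p pics
cat > h.py <<'E'
from bench import *
import numpy as np, cv2
def shot(n,f=None):
    d=get_image(n)
    if f: cv2.imwrite('pics/'+f,d['image'][:,:,::-1])
    return d
def ray(d,uv,z):
    K=np.array(d['mtx']);E=np.array(d['extrinsics']);out=[]
    for u in np.atleast_2d(uv):
        p=cv2.undistortPoints(np.array([[u]],float),K,np.array([d['k1'],0,0,0.]))[0,0]
        r=E[:3,:3]@np.array([p[0],-p[1],-1]);o=E[:3,3]
        out.append(o+r*(z-o[2])/r[2])
    return np.array(out)
def proj(d,P):
    K=np.array(d['mtx']);E=np.array(d['extrinsics'])
    q=(np.atleast_2d(P)-E[:3,3])@E[:3,:3]
    s=np.c_[q[:,0],-q[:,1]]/-q[:,2:]
    s=s*(1+d['k1']*(s**2).sum(1))[:,None]
    return s@K[:2,:2].T+K[:2,2]
E
python3 - <<'E'
from h import *
for n in('top','scene'):
    d=shot(n,n+'0.png');print(n,np.round(d['mtx'],1).tolist(),d['k1'],np.round(d['extrinsics'],3).tolist())
print(read_state())
E
```

```text
top [[520.0, 0.0, 321.4], [0.0, 520.0, 201.2], [0.0, 0.0, 1.0]] 0.028365352687885075 [[0.013, 0.997, -0.076, 439.153], [-1.0, 0.012, -0.01, -11.553], [-0.009, 0.076, 0.997, 1683.93], [0.0, 0.0, 0.0, 1.0]]
scene [[396.9, 0.0, 317.8], [0.0, 396.9, 202.5], [0.0, 0.0, 1.0]] -0.10258508714622899 [[0.118, -0.586, 0.801, 1376.508], [0.993, 0.052, -0.108, -119.445], [0.022, 0.809, 0.588, 667.107], [0.0, 0.0, 0.0, 1.0]]
{'clock': 0.1, 'joints': array([ 1.53161423e+00,  3.85502054e-01,  6.78332132e-03, -4.13718093e-04,
       -1.19400817e+00, -2.58588481e-01]), 'joint_vel': array([-0.00024586, -0.00126135,  0.00246723,  0.00301959, -0.00204312,
        0.00082752]), 'joint_efforts': array([-4.01299740e-04, -3.93316948e+01,  1.88930136e+01,  4.19799283e+00,
       -2.59422348e-03,  5.14001258e-06]), 'position': array([183.21723051, 597.03036334, 241.32874496]), 'ee_rot': array([ 9.88925245e-01, -1.48411224e-01, -8.54356384e-05,  9.80537951e-04]), 'contact_force': array([ 0.52728526, -0.08231262, -0.42470885]), 'wrist_torque': array([ 0.00800104,  0.00845517, -0.01325195]), 'gripper_width': 85.48865176240326}
```

View pics/top0.png

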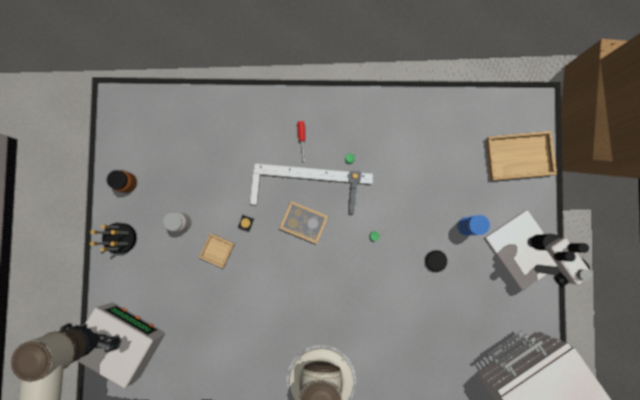

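View pics/scene0.png

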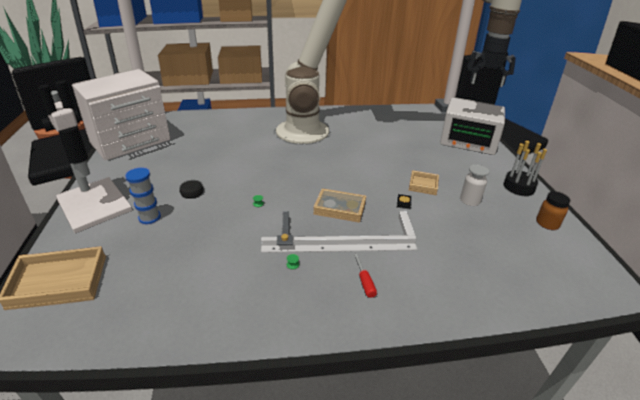

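The top view shows the dock rail from (255,165) to (372,178), its end stop down to (253,203), the sliding arm at (352,213), the tray at (303,222), an oil cup at (375,237) and the holder at (246,223). The scene view agrees.

Run:
```python
from h import *
d=shot('top');im=d['image'];hsv=cv2.cvtColor(im,cv2.COLOR_RGB2HSV)
def blobs(m,mn=15):
    n,l,s,c=cv2.connectedComponentsWithStats(m.astype(np.uint8))
    return [(l==i,s[i],c[i]) for i in range(1,n) if s[i,4]>mn]
H,S,V=[hsv[...,i].astype(int) for i in range(3)]
roi=np.zeros(H.shape,bool);roi[110:280,190:400]=1
for name,m in dict(wood=(H>8)&(H<25)&(S>70)&(V>90),white=(S<40)&(V>165),green=(H>45)&(H<80)&(S>100),dark=(V<75)).items():
    for b,s,c in blobs(m&roi):
        P=np.argwhere(b)[:,::-1].astype(np.float32);r=cv2.minAreaRect(P)
        print(name,s.tolist(),c.round(1),[np.round(x,1) for x in r]); 
        z=dict(wood=26,white=22,green=23,dark=20)[name]
        print('   ',ray(d,cv2.boxPoints(r),z)[:,:2].round(0).tolist(),ray(d,c,z)[0,:2].round(1))
cv2.imwrite('pics/c1.png',cv2.resize(im[140:270,230:400,::-1],None,fx=4.6,fy=4.6,interpolation=cv2.INTER_CUBIC))
```

```text
wood [352, 173, 6, 6, 26] [354.7 175.5] [array([355. , 175.5]), array([4.9, 4.9]), np.float64(45.0)]
    [[649.0, -91.0], [661.0, -102.0], [650.0, -113.0], [638.0, -102.0]] [ 649.5 -101.1]
wood [280, 202, 48, 41, 320] [302.5 223.4] [array([303.2, 222.2]), array([40.2, 30. ]), np.float64(22.2)]
    [[477.0, 139.0], [566.0, 104.0], [519.0, -15.0], [430.0, 20.0]] [494.   64.1]
wood [240, 218, 11, 10, 86] [245.  222.6] [array([245. , 222.5]), array([ 9., 10.]), np.float64(90.0)]
    [[509.0, 264.0], [509.0, 232.0], [480.0, 231.0], [480.0, 263.0]] [494.3 247.5]
wood [200, 234, 34, 34, 716] [216.2 250.3] [array([216.1, 250.3]), array([26.5, 27.1]), np.float64(24.0)]
    [[382.0, 392.0], [461.0, 360.0], [428.0, 282.0], [349.0, 315.0]] [405.1 336.9]
white [250, 163, 99, 41, 1177] [292.3 174.6] [array([298.8, 186.8]), array([95.6, 40.5]), np.float64(5.0)]
    [[558.0, 236.0], [688.0, 227.0], [665.0, -80.0], [535.0, -70.0]] [650.6  99.6]
white [360, 172, 13, 12, 119] [366.7 177.7] [array([366.4, 177.5]), array([12.1, 10.2]), np.float64(6.3)]
    [[630.0, -118.0], [662.0, -121.0], [658.0, -160.0], [626.0, -157.0]] [ 643.2 -139.9]
green [346, 154, 8, 9, 57] [349.6 158.2] [array([349.8, 158.2]), array([7.1, 7.8]), np.float64(45.0)]
    [[705.0, -68.0], [723.0, -86.0], [707.0, -102.0], [689.0, -84.0]] [705.9 -84.5]
green [370, 232, 9, 9, 58] [373.9 235.8] [array([373.9, 235.8]), array([7.6, 8. ]), np.float64(63.4)]
    [[462.0, -147.0], [474.0, -170.0], [452.0, -181.0], [441.0, -158.0]] [ 457.3 -163.9]
dark [239, 224, 12, 7, 31] [244.2 227.8] [array([244.2, 227.3]), array([11.4,  4.7]), np.float64(10.3)]
    [[475.0, 270.0], [490.0, 268.0], [484.0, 232.0], [469.0, 234.0]] [477.8 250.5]
```

View pics/c1.png

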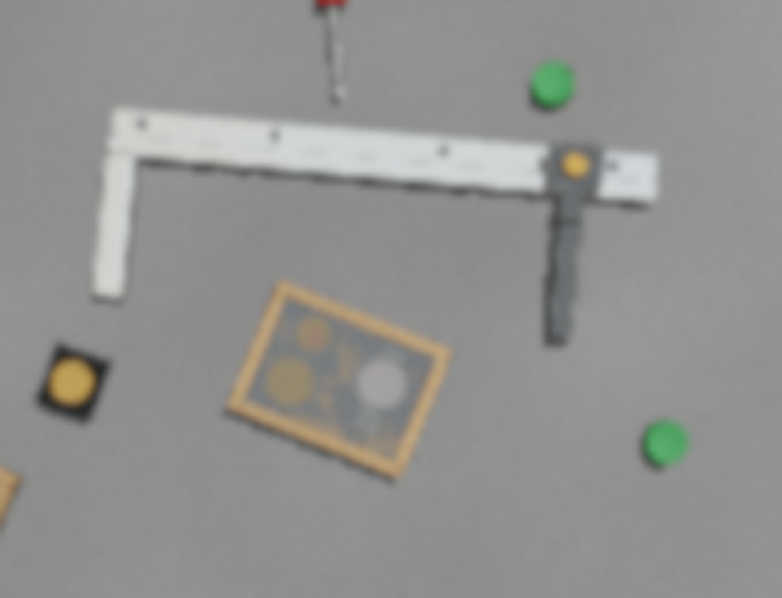

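```bash
cat > dock.py <<'E'
from h import *
def dockfit(d):
    g=d['image'].astype(float)
    w=(g.min(2)); up=8
    def edge(prof,pos,th):  # subpixel down-crossing scanning
        for i in range(len(prof)-1):
            if prof[i]>=th>prof[i+1]: return pos[i]+(prof[i]-th)/(prof[i]-prof[i+1])
    A=[]
    for c in range(266,342):
        r0=168+int((c-255)*.085); p=w[r0:r0+18,c]; e=edge(p,np.arange(r0,r0+18),(p.max()+np.median(w[r0+14:r0+20,c]))/2)
        if e: A.append((c,e))
    B=[]
    for r in range(181,200):
        p=w[r,254:268]; e=edge(p[1:],np.arange(255,268),(p.max()+p[-4:].mean())/2)
        if e: B.append((e,r))
    f=lambda P:cv2.fitLine(ray(d,np.array(P),22)[:,:2].astype(np.float32),cv2.DIST_HUBER,0,.01,.01).ravel()
    a,b=f(A),f(B)
    y=a[:2]*np.sign(a[1]); s=np.linalg.solve(np.c_[a[:2],-b[:2]],b[2:]-a[2:])
    corner=a[2:]+s[0]*a[:2]; xa=np.array([y[1],-y[0]])
    return corner, xa, y, b[:2]
E
python3 - <<'E'
from dock import *
d=shot('top');c,x,y,b=dockfit(d);O=c-165*y
print('corner',c,'x',x,'y',y,'stopdir',b,'O',O)
D=lambda P:np.c_[(P-O)@x,(P-O)@y]
tr=np.array([[477,139],[566,104],[519,-15],[430,20.]]);print('tray dock',D(tr).round(),D(tr.mean(0)))
print('rail right end',D(ray(d,[372.8,184.2],22)[:,:2]))
q=np.array([[548,345],[568,342],[550,208],[582,208]])/4.6+[230,140]
print('arm',D(ray(d,q,25)[:,:2]).round(1))
print('cup,holder',D(np.array([[457,-164],[494,248.]])).round())
s=shot('scene');import cv2
P=[np.r_[O+x*a+y*bb,z] for a,bb,z in [(0,165,22),(-100,165,22),(0,-200,22),(0,185,22),(-47.5-47.5,165,0)]]
im=s['image'].copy()
for u in proj(s,np.array(P)): cv2.circle(im,tuple(int(round(v*8)) for v in u),8,(255,0,0),-1,shift=3)
cv2.imwrite('pics/s1.png',cv2.resize(im[180:280,240:440,::-1],None,fx=4,fy=4))
E
```

```text
corner [654.91504 207.38353] x [ 0.9969407 -0.0781621] y [0.0781621 0.9969407] stopdir [ 0.99691486 -0.07849044] O [642.0183   42.88832]
tray dock [[-172.   83.]
 [ -81.   55.]
 [-118.  -67.]
 [-210.  -39.]] [[-145.07152026    7.79643711]]
rail right end [[  -3.59684897 -203.36569982]]
arm [[-109.2 -136.2]
 [-105.9 -149.8]
 [ -13.9 -129.3]
 [ -11.9 -151.5]]
cup,holder [[-168. -221.]
 [-164.  193.]]
```

View pics/s1.png

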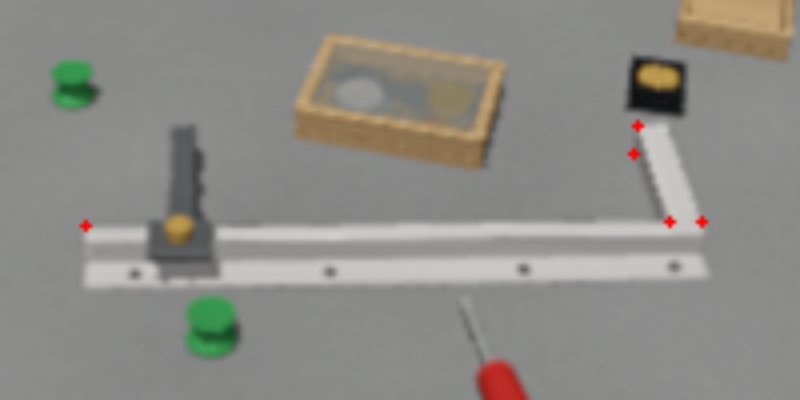

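The projected dock points land on the dock's edges to about 2 mm. Dock yaw is −4.48°. The tray centre is at dock (−145, 8), turned −17° from the dock. I'll align the tool and fly to dock (−245, 8).

Emit:
servo_tool(rows=[[1, 0, 0, 0, 0, 0, -6.3], [1, 0, 0, 0, 0, 0, -6.3], [1, 2.5, 5, 0, 0, 0, 0], [1, 2.5, 4.3, 0, 0, 0, 0], [1, 2.5, 4.3, 0, 0, 0, 0], [1, 2.5, 4.3, 0, 0, 0, 0], [1, 2.5, 4.3, 0, 0, 0, 0], [1, 2.5, 4.3, 0, 0, 0, 0], [1, 2.5, 4.3, 0, 0, 0, 0], [1, 2.5, 4.3, 0, 0, 0, 0], [1, 2.5, 4.3, 0, 0, 0, 0], [1, 2.5, 4.3, 0, 0, 0, 0]])

```text
clock: 1.45
position: [396.7, 145.9, 242.7]
ee_rot: [0.999, -0.039, 0.0, -0.0]
contact_force: [1.1, -0.1, -0.2]
gripper_width: 85.4
```

```bash
cat >> dock.py <<'E'
O=np.array([642.0,42.9]);XA=np.array([.99694,-.07816]);YA=np.array([.07816,.99694])
D=lambda P:np.c_[(np.atleast_2d(P)[:,:2]-O)@XA,(np.atleast_2d(P)[:,:2]-O)@YA]
def st():
    from scipy.spatial.transform import Rotation as R
    s=read_state();r=R.from_quat(s['ee_rot']).as_matrix();X,Y=r[:2,0],r[:2,1]
    print('t',s['clock'],'dock',D(s['position']).round(1),'z',s['position'][2].round(1),'yaw-dock',np.degrees(np.arctan2(X@YA,X@XA)).round(2),'tilt',r[:2,2].round(3),'F dock',(s['contact_force'][:2]@np.c_[XA,YA]).round(1),s['contact_force'][2].round(1),'w',s['gripper_width'].round(1))
E
python3 -c "
from dock import *
st()"
```

```text
Traceback (most recent call last):
  File "dock.py", line 26, in st
    print('t',s['clock'],'dock',D(s['position']).round(1),'z',s['position'][2].round(1),'yaw-dock',np.degrees(np.arctan2(X@YA,X@XA)).round(2),'tilt',r[:2,2].round(3),'F dock',(s['contact_force'][:2]@np.c_[XA,YA]).round(1),s['contact_force'][2].round(1),'w',s['gripper_width'].round(1))
                                                                                                                                                                                                                                                                 ^^^^^^^^^^^^^^^^^^^^^^^^
AttributeError: 'float' object has no attribute 'round'
```

Emit:
servo_tool(rows=[[1, 0, 0, 0, 0, 0, 0], [1, 0, 0, 0, 0, 0, 0]])

```text
clock: 1.65
position: [396.7, 146.7, 242.4]
ee_rot: [0.999, -0.041, 0.0, -0.0]
contact_force: [0.2, 0.3, -0.0]
gripper_width: 85.4
```

```bash
sed -i "s/s\['gripper_width'\].round(1)/s['gripper_width']/" dock.py
python3 -c "
from dock import *
st()"
```

```text
t 1.65 dock [[-252.7   84.3]] z 242.4 yaw-dock -0.17 tilt [0. 0.] F dock [0.2 0.3] -0.0 w 85.41768293228066
```

Emit:
servo_tool(rows=[[1, 0.2, 3.8, 2, 0, 0, 0], [1, 0.2, 3.8, 2, 0, 0, 0], [1, 0, 0, 3.5, 0, 0, 0], [1, 0, 0, 3.5, 0, 0, 0], [1, 0, 0, 3.5, 0, 0, 0], [1, 0, 0, 3.5, 0, 0, 0], [1, 0, 0, 2, 0, 0, 0], [1, 0, 0, 1.5, 0, 0, 0], [1, 0, 0, 1, 0, 0, 0], [1, 0, 0, 0, 0, 0, 0], [1, 0, 0, 0, 0, 0, 0]])

```text
clock: 2.75
position: [394.6, 72.9, 17.4]
ee_rot: [0.999, -0.038, 0.0, 0.0]
contact_force: [-0.2, -0.4, 0.3]
gripper_width: 85.7
```

```bash
python3 -c "
from dock import *
st();d=shot('scene');im=d['image'][80:260,220:440,::-1]
cv2.imwrite('pics/s2.png',cv2.resize(im,None,fx=3.3,fy=3.3,interpolation=2))"
```

```text
t 2.75 dock [[-249.    10.6]] z 17.4 yaw-dock 0.16 tilt [ 0. -0.] F dock [-0.1 -0.4] 0.3 w 85.68190107334476
```

View pics/s2.png

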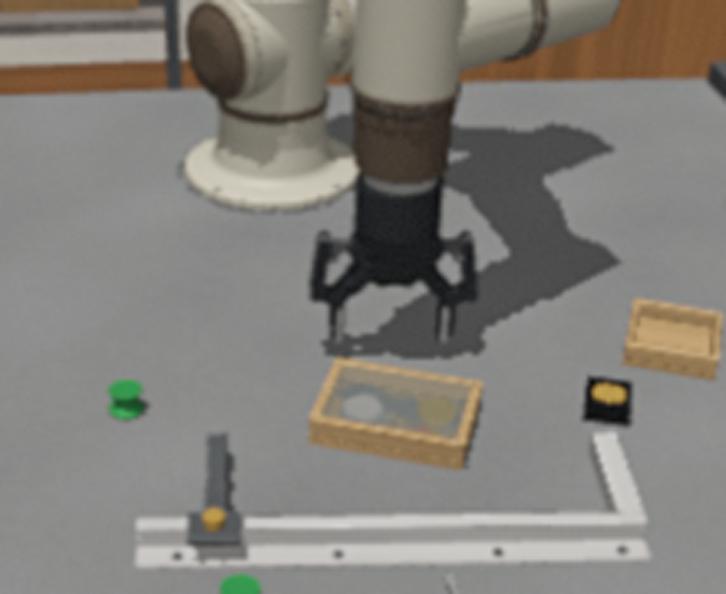

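The open fingers stand squarely in front of the tray, with tips near (336,340) and (445,340) in this crop. I'll work out the tip height.

```bash
python3 -c "
from dock import *
d=shot('scene')
for z in (0,6,12,19,25):
  P=[np.r_[O+XA*-249+YA*(10.6+s*45),z] for s in(1,-1)]
  print(z,((proj(d,np.array(P))-[220,80])*3.3).round(0).tolist())"
```

```text
0 [[437.0, 353.0], [340.0, 354.0]]
6 [[438.0, 348.0], [340.0, 348.0]]
12 [[438.0, 343.0], [340.0, 343.0]]
19 [[439.0, 336.0], [340.0, 336.0]]
25 [[439.0, 331.0], [340.0, 331.0]]
```

Emit:
servo_tool(rows=[[1, 0, 0, 0.5, 0, 0, 0], [1, 0, 0, 0.3, 0, 0, 0], [1, 1, 0, 0, 0, 0, 0], [1, 1, 0, 0, 0, 0, 0], [1, 1, 0, 0, 0, 0, 0], [1, 1, 0, 0, 0, 0, 0], [1, 1, 0, 0, 0, 0, 0], [1, 1, 0, 0, 0, 0, 0], [1, 0, 0, 0, 0, 0, 0]])

```text
clock: 3.75
position: [456.6, 67.5, 9.4]
ee_rot: [0.999, -0.039, 0.001, -0.001]
contact_force: [0.3, 0.6, 0.2]
gripper_width: 85.3
```

```bash
cat >> dock.py <<'E'
def tray(d):
    hsv=cv2.cvtColor(d['image'],cv2.COLOR_RGB2HSV);m=cv2.inRange(hsv,(8,70,90),(25,255,255))
    m[:, :258]=0;m[:160]=0;m[:,345:]=0;m[270:]=0;m[:185,340:]=0
    n,l,s,c=cv2.connectedComponentsWithStats(m);P=np.argwhere(l>0)[:,::-1]
    P=np.array([p for p in P if s[l[p[1],p[0]],4]>25])
    r=cv2.minAreaRect(D(ray(d,P.astype(float),26)).astype(np.float32))
    print('tray dock',np.round(r[0],1),np.round(r[1],1),'ang',round(r[2],1),'corners',cv2.boxPoints(r).round().tolist())
E
python3 -c "
from dock import *
st();d=shot('top','t2.png');tray(d)"
```

```text
t 3.75 dock [[-186.8   10. ]] z 9.4 yaw-dock 0.01 tilt [0.003 0.001] F dock [0.3 0.6] 0.2 w 85.32777950193552
tray dock [-124.4   16.9] [129.2  95.5] ang 86.1 corners [[-176.0, -44.0], [-81.0, -51.0], [-72.0, 78.0], [-168.0, 85.0]]
```

Emit:
servo_tool(rows=[[1, 1, 0, 0, 0, 0, 0], [1, 1, 0, 0, 0, 0, 0], [1, 1, 0, 0, 0, 0, 0], [1, 1, 0, 0, 0, 0, 0], [1, 1, 0, 0, 0, 0, 0], [1, 1, 0, 0, 0, 0, 0], [1, 0.7, 0, 0, 0, 0, 0], [1, 0.4, 0, 0, 0, 0, 0], [1, 0, 0, 0, 0, 0, 0]])

```text
clock: 4.7
position: [526.2, 61.7, 9.4]
ee_rot: [0.999, -0.039, 0.001, -0.0]
contact_force: [0.5, -0.3, -0.2]
gripper_width: 85.6
```

```bash
python3 -c "
from dock import *
st();d=shot('top','t3.png');tray(d)"
```

```text
t 4.7 dock [[-116.9    9.7]] z 9.4 yaw-dock 0.02 tilt [0.002 0.001] F dock [ 0.5 -0.2] -0.2 w 85.60897961486381
tray dock [-55.2  19.6] [129.4  93.9] ang 89.9 corners [[-102.0, -45.0], [-8.0, -45.0], [-8.0, 84.0], [-102.0, 84.0]]
```

Emit:
servo_tool(rows=[[1, 0.3, 0, 0, 0, 0, 0], [1, 0.3, 0, 0, 0, 0, 0], [1, 0.15, 0, 0, 0, 0, 0], [1, 0.1, 0, 0, 0, 0, 0], [1, 0, 0, 0, 0, 0, 0]])

```text
clock: 5.25
position: [533.3, 60.8, 9.3]
ee_rot: [0.999, -0.039, -0.0, 0.0]
contact_force: [-3.3, -2.0, 2.1]
gripper_width: 85.5
```

```bash
python3 -c "
from dock import *
st();d=shot('top');tray(d)"
```

```text
t 5.25 dock [[-109.7    9.3]] z 9.3 yaw-dock 0.01 tilt [-0. -0.] F dock [-3.1 -2.2] 2.1 w 85.45811891646748
tray dock [-50.2  19.7] [128.7  90.5] ang 89.8 corners [[-96.0, -44.0], [-5.0, -45.0], [-5.0, 84.0], [-95.0, 84.0]]
```

Steady-state lag is possible; I'll press in 1 mm steps until the force shows rail contact.

Emit:
servo_tool(rows=[[1, 0.1, 0, 0, 0, 0, 0], [1, 0.1, 0, 0, 0, 0, 0], [1, 0, 0, 0, 0, 0, 0]])

```text
clock: 5.6
position: [535.3, 60.6, 9.3]
ee_rot: [0.999, -0.039, -0.0, 0.0]
contact_force: [-4.7, 0.7, 2.9]
gripper_width: 85.1
```

Emit:
servo_tool(rows=[[1, 0.1, 0, 0, 0, 0, 0], [1, 0.1, 0, 0, 0, 0, 0], [1, 0, 0, 0, 0, 0, 0]])

```text
clock: 5.9
position: [535.4, 60.4, 9.2]
ee_rot: [0.999, -0.039, -0.002, 0.001]
contact_force: [-9.4, 2.1, 7.3]
gripper_width: 85.5
```

The force rose from 4 to 9 N with no further travel, so the tray is on the rail. Now I'll back off, lift, shut the fingers and go to the right of the sliding stop.

Emit:
servo_tool(rows=[[1, -1, 0, 0, 0, 0, 0], [1, -1.5, 0, 0, 0, 0, 0], [1, 0, 0, -4, 0, 0, 0], [0, 0, 0, -4, 0, 0, 0], [0, 1, 3.2, 0, 0, 0, 0], [0, 1, 3.2, 0, 0, 0, 0], [0, 1, 3.3, 0, 0, 0, 0], [0, 1, 3.3, 0, 0, 0, 0], [0, 1, 3.3, 0, 0, 0, 0], [0, 1, 3.4, 0, 0, 0, 0], [0, 0, 0, 0, 0, 0, 0], [0, 0, 0, 0, 0, 0, 0]])

```text
clock: 7.1
position: [557.8, -139.3, 89.2]
ee_rot: [0.999, -0.04, 0.001, 0.0]
contact_force: [-0.5, -0.2, 0.8]
gripper_width: 0.2
```

```bash
python3 -c "
from dock import *
st();d=shot('scene');im=d['image'][120:270,220:420,::-1]
cv2.imwrite('pics/s3.png',cv2.resize(im,None,fx=3.5,fy=3.5,interpolation=2));tray(shot('top'))"
```

```text
t 7.1 dock [[ -69.7 -188.2]] z 89.2 yaw-dock -0.09 tilt [ 0.002 -0.   ] F dock [-0.5 -0.3] 0.8 w 0.24498264151866625
tray dock [-50.5  39.7] [91.9 88.7] ang 0.4 corners [[-97.0, 84.0], [-96.0, -5.0], [-4.0, -4.0], [-5.0, 84.0]]
```

View pics/s3.png

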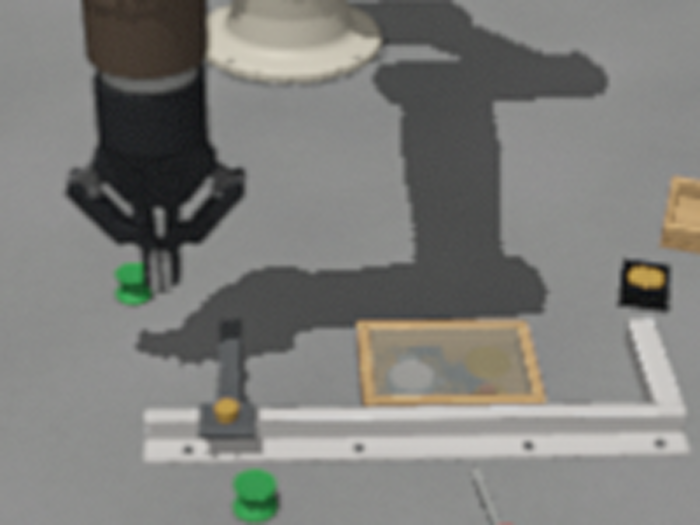

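The tray lies flat on the rail. The shut fingers hang to the right of the sliding arm, with the knuckles well above it.

Emit:
servo_tool(rows=[[0, 0, 0, 3, 0, 0, 0], [0, 0, 0, 2.5, 0, 0, 0], [0, 0, 0, 1.4, 0, 0, 0], [0, 0, 0, 0, 0, 0, 0], [0, 0, -1, 0, 0, 0, 0], [0, 0, -1, 0, 0, 0, 0], [0, 0, -1, 0, 0, 0, 0], [0, 0, -1, 0, 0, 0, 0], [0, 0, -1, 0, 0, 0, 0], [0, 0, -1, 0, 0, 0, 0], [0, 0, 0, 0, 0, 0, 0]])

```text
clock: 8.3
position: [561.8, -77.3, 20.4]
ee_rot: [0.999, -0.038, 0.0, -0.0]
contact_force: [1.1, 0.5, 0.1]
gripper_width: 0.2
```

```bash
python3 -c "
from dock import *
st();d=shot('top');tray(d)"
```

```text
t 8.3 dock [[ -70.6 -126.1]] z 20.4 yaw-dock 0.1 tilt [0. 0.] F dock [1.1 0.6] 0.1 w 0.17515647736395212
tray dock [-17.   20.3] [ 32.3 128.3] ang 5.2 corners [[-39.0, 83.0], [-27.0, -45.0], [5.0, -42.0], [-7.0, 86.0]]
```

Emit:
servo_tool(rows=[[0, 0, -1, 0, 0, 0, 0], [0, 0, -1, 0, 0, 0, 0], [0, 0, -1, 0, 0, 0, 0], [0, 0, -1, 0, 0, 0, 0], [0, 0, -0.7, 0, 0, 0, 0], [0, 0, -0.7, 0, 0, 0, 0], [0, 0, -0.7, 0, 0, 0, 0], [0, 0, -0.7, 0, 0, 0, 0], [0, 0, -0.7, 0, 0, 0, 0], [0, 0, -0.7, 0, 0, 0, 0], [0, 0, -0.7, 0, 0, 0, 0], [0, 0, -0.5, 0, 0, 0, 0]])

```text
clock: 9.55
position: [568.5, 15.5, 20.1]
ee_rot: [0.999, -0.039, -0.001, 0.0]
contact_force: [-3.1, -2.9, -1.3]
gripper_width: -0.1
```

Emit:
servo_tool(rows=[[0, 0, -0.5, 0, 0, 0, 0], [0, 0, -0.5, 0, 0, 0, 0], [0, 0, -0.5, 0, 0, 0, 0], [0, 0, -0.3, 0, 0, 0, 0], [0, 0, 0, 0, 0, 0, 0]])

```text
clock: 10.05
position: [571.4, 33.8, 20.5]
ee_rot: [0.999, -0.039, 0.001, -0.0]
contact_force: [-0.6, -3.1, -1.1]
gripper_width: 0.1
```

```bash
python3 -c "
from dock import *
st();d=shot('scene');im=d['image'][120:270,240:440,::-1]
cv2.imwrite('pics/s4.png',cv2.resize(im,None,fx=4,fy=4,interpolation=2))"
```

```text
t 10.05 dock [[-69.7 -14.6]] z 20.5 yaw-dock 0.06 tilt [0.002 0.001] F dock [-0.4 -3.1] -1.1 w 0.08648489012542111
```

View pics/s4.png

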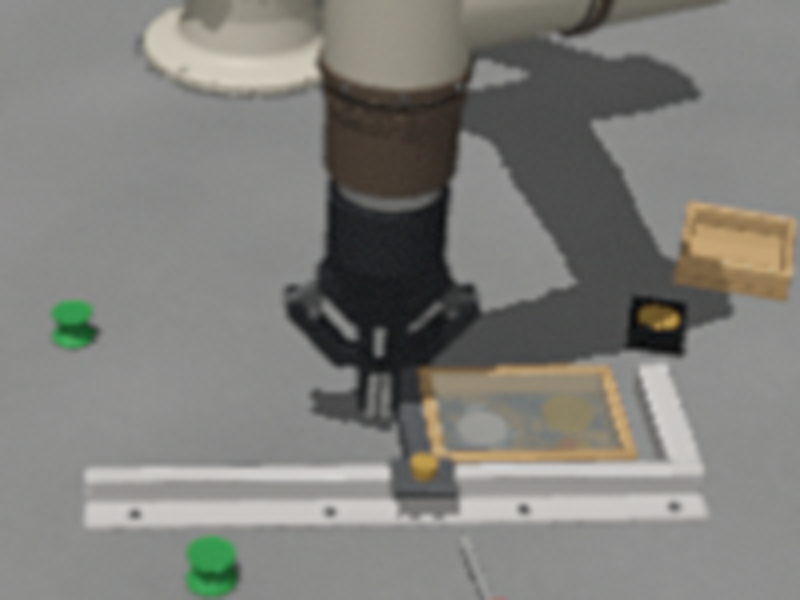

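The arm is shoving the tray squarely along the rail, with about 20 mm left to the end stop.

Emit:
servo_tool(rows=[[0, 0, -0.5, 0, 0, 0, 0], [0, 0, -0.5, 0, 0, 0, 0], [0, 0, -0.3, 0, 0, 0, 0], [0, 0, -0.2, 0, 0, 0, 0], [0, 0, 0, 0, 0, 0, 0]])

```text
clock: 10.6
position: [572.6, 48.6, 20.7]
ee_rot: [0.999, -0.039, 0.001, -0.0]
contact_force: [1.4, -1.2, 1.1]
gripper_width: -0.0
```

Emit:
servo_tool(rows=[[0, 0, -0.2, 0, 0, 0, 0], [0, 0, -0.1, 0, 0, 0, 0], [0, 0, 0, 0, 0, 0, 0]])

```text
clock: 10.9
position: [572.3, 51.1, 20.6]
ee_rot: [0.999, -0.039, 0.0, -0.0]
contact_force: [2.3, -1.4, 0.6]
gripper_width: -0.1
```

Emit:
servo_tool(rows=[[0, 0, -0.1, 0, 0, 0, 0], [0, 0, -0.1, 0, 0, 0, 0], [0, 0, 0, 0, 0, 0, 0]])

```text
clock: 11.2
position: [572.3, 52.9, 20.5]
ee_rot: [0.999, -0.039, 0.0, -0.0]
contact_force: [2.5, -4.1, 1.7]
gripper_width: -0.3
```

Emit:
servo_tool(rows=[[0, 0, -0.1, 0, 0, 0, 0], [0, 0, -0.1, 0, 0, 0, 0], [0, 0, 0, 0, 0, 0, 0]])

```text
clock: 11.5
position: [572.4, 54.4, 20.5]
ee_rot: [0.999, -0.039, 0.0, 0.0]
contact_force: [3.5, -4.9, 2.0]
gripper_width: -0.0
```

Emit:
servo_tool(rows=[[0, 0, -0.1, 0, 0, 0, 0], [0, 0, -0.1, 0, 0, 0, 0], [0, 0, 0, 0, 0, 0, 0]])

```text
clock: 11.8
position: [572.3, 54.6, 20.5]
ee_rot: [0.999, -0.039, -0.0, 0.001]
contact_force: [5.1, -13.3, 2.1]
gripper_width: -0.5
```

The force jumped to 13 N with no travel, so the tray is on the end stop. I'll retract and look.

Emit:
servo_tool(rows=[[0, 0, 1, 0, 0, 0, 0], [0, 0, 1.5, 0, 0, 0, 0], [0, 0, 0, -4, 0, 0, 0], [0, 0, 0, -4, 0, 0, 0], [1, -4.5, -0.5, -2, 0, 0, 0], [1, -4.5, -2, -2, 0, 0, 0], [1, -4, -3, -2, 0, 0, 0], [1, -4, -3, 0, 0, 0, 0], [1, 0, -3, 0, 0, 0, 0], [1, 0, 0, 0, 0, 0, 0], [1, 0, 0, 0, 0, 0, 0]])

```text
clock: 12.9
position: [414.4, 156.3, 157.5]
ee_rot: [0.999, -0.038, -0.001, -0.0]
contact_force: [-0.1, -0.6, 0.1]
gripper_width: 85.2
```

```bash
python3 -c "
from dock import *
st();d=shot('top');tray(d);t=cv2.resize(d['image'][155:245,235:355,::-1],None,fx=5,fy=5,interpolation=2)
s=shot('scene');im=s['image'].copy()
P=np.array([np.r_[O+XA*a+YA*b,26] for a,b in [(0,35),(0,165),(-95,35),(-95,165)]])
for u in proj(s,P): cv2.circle(im,tuple(int(round(v*8)) for v in u),5,(255,0,0),-1,shift=3)
cv2.imwrite('pics/f.png',np.vstack([t[:290],cv2.resize(im[205:255,320:440,::-1],None,fx=5,fy=5,interpolation=2)]))"
```

```text
t 12.9 dock [[-235.8   95.3]] z 157.5 yaw-dock 0.09 tilt [-0.001  0.   ] F dock [-0.  -0.6] 0.1 w 85.16340337435412
tray dock [-35.4  90.6] [125.4 141.7] ang 0.4 corners [[-99.0, 161.0], [-98.0, 19.0], [28.0, 20.0], [27.0, 162.0]]
```

View pics/f.png

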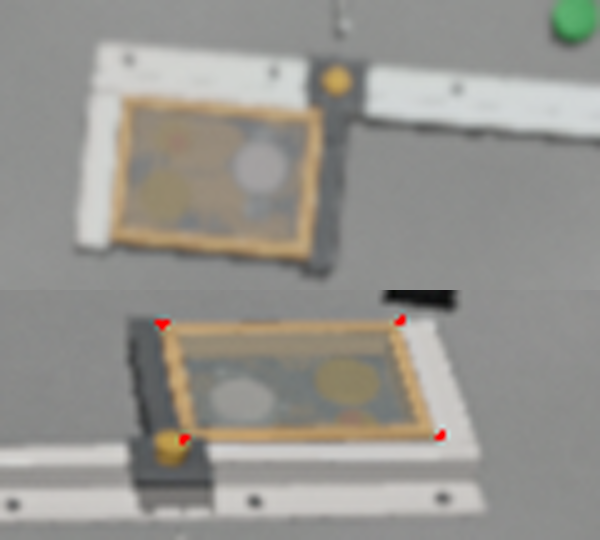

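The tray sits in the corner between the end stop and the sliding arm, square and with no visible gap. I'll press its near side once more to confirm the rail seat. It should stop at dock x ≈ −107.6, as before.

Emit:
servo_tool(rows=[[1, 2, -0.3, 4, 0, 0, 0], [1, 2, 0, 4, 0, 0, 0], [1, 2, 0, 3.5, 0, 0, 0], [1, 0, 0, 2.2, 0, 0, 0], [1, 0, 0, 1, 0, 0, 0], [1, 2, 0, 0, 0, 0, 0], [1, 2, 0, 0, 0, 0, 0], [1, 1.3, 0, 0, 0, 0, 0], [1, 0.6, 0, 0, 0, 0, 0], [1, 0.3, 0, 0, 0, 0, 0], [1, 0, 0, 0, 0, 0, 0]])

```text
clock: 14.1
position: [536.8, 149.2, 10.9]
ee_rot: [0.999, -0.039, -0.0, -0.0]
contact_force: [-1.0, -0.4, 1.0]
gripper_width: 85.7
```

```bash
python3 -c "
from dock import *
st()"
```

```text
t 14.1 dock [[-113.2   97.8]] z 10.9 yaw-dock -0.01 tilt [-0.  0.] F dock [-1.  -0.5] 1.0 w 85.6640266004969
```

Emit:
servo_tool(rows=[[1, 0.3, 0, 0, 0, 0, 0], [1, 0.2, 0, 0, 0, 0, 0], [1, 0.1, 0, 0, 0, 0, 0], [1, 0, 0, 0, 0, 0, 0]])

```text
clock: 14.5
position: [542.1, 149.1, 10.7]
ee_rot: [0.999, -0.039, -0.001, 0.0]
contact_force: [-3.3, 1.2, 1.9]
gripper_width: 85.3
```

Emit:
servo_tool(rows=[[1, 0.1, 0, 0, 0, 0, 0], [1, 0.1, 0, 0, 0, 0, 0], [1, 0, 0, 0, 0, 0, 0]])

```text
clock: 14.8
position: [542.2, 148.9, 10.6]
ee_rot: [0.999, -0.039, -0.003, 0.001]
contact_force: [-10.1, 4.9, 6.9]
gripper_width: 85.5
```

It stopped firmly at dock x = −107.8 with 10 N, matching the earlier rail contact. I'll back off, lift and hand in.

Emit:
servo_tool(rows=[[1, -1, 0, 0, 0, 0, 0], [1, -2, 0, 0, 0, 0, 0], [1, 0, 0, -4, 0, 0, 0], [1, 0, 0, -4, 0, 0, 0], [1, -4, 0, -4, 0, 0, 0], [1, -4, 0, 0, 0, 0, 0], [1, -3, 0, 0, 0, 0, 0], [1, 0, 0, 0, 0, 0, 0], [1, 0, 0, 0, 0, 0, 0]])

```text
clock: 15.7
position: [410.1, 159.8, 126.6]
ee_rot: [0.999, -0.038, 0.001, -0.001]
contact_force: [1.1, -0.0, 0.2]
gripper_width: 85.6
```

```bash
python3 -c "
from dock import *
d=shot('top')
hsv=cv2.cvtColor(d['image'],cv2.COLOR_RGB2HSV);m=cv2.inRange(hsv,(8,70,90),(25,255,255));m[:178]=0;m[210:]=0;m[:,:256]=0;m[:,304:]=0
P=D(ray(d,np.argwhere(m>0)[:,::-1].astype(float),26)).astype(np.float32)
print(cv2.minAreaRect(P))
q=np.array([[322,110],[345,118],[308,262],[330,268]])/5+[235,155]
print('arm',D(ray(d,q,25)).round(1).tolist());st();print(job_done())"
```

```text
((-56.21589660644531, 97.11021423339844), (90.07848358154297, 128.1715087890625), 5.1510419845581055)
arm [[-1.9, 33.4], [-5.7, 18.2], [-100.1, 33.1], [-102.7, 18.7]]
t 15.75 dock [[-239.8   98.6]] z 126.4 yaw-dock 0.05 tilt [0.002 0.001] F dock [0.5 0.2] -0.4 w 85.41206291146926
the job is handed in; nothing more can be done
None
```

The tray looks fully home and shut in, and I handed the job in at 15.75 s; no verdict was reported. One of my last position readings disagreed with the rest.

**What I did:** I pushed the tray's near long side with the open fingertips until it lay square on the rail. I then pushed the sliding stop's outer face with the shut fingers, which shoved the tray along the rail to the end stop. Last, I pressed the near side again to check the rail seat and backed the arm clear.

**Checks that agreed:**
- **Rail:** the fingers stopped at the same depth in both presses (dock x −107.6, then −107.8 mm), with about 10 N each time.
- **End stop:** the push stopped moving while the force rose to about 13 N.
- **Sliding stop:** the last picture I viewed, taken before the second press, put its inner face at about dock y +33 mm. That is a joint of about 0.195 m, inside the 0.192–0.204 m range.
- **Picture:** the same view showed the tray square in the corner with no visible gap.

**Check that disagreed:** the last automatic fit of the tray from the top camera gave x −56 mm, y 97 mm and a turn of 5°. I put this down to my cropping, which cut off the tray's far edge along a line parallel to the image rather than the dock, so I trusted the contact stops and the viewed picture instead. I did not repeat that fit before handing in.

I did not measure the bystanders again. The oil cups, holder and square tray looked unmoved in the pictures, and I recorded no unexpected contact force.

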